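Nest the tack tins and hold the nest up

TASK

On the cobbler's bench, nest the three empty open steel tack tins in size order, the middle one inside the wide one and the narrow one inside the middle one, each fully down, with the wide one standing on the bench. Then grip the wide tin, lift the whole nest at least 10 cm clear of the bench and hold it there steady and level for me to take: finish while still holding it, do not put it down. Keep the tins upright and leave the other things on the bench where they are.

Things in the scene. Friction and masses are not known exactly. Their poses are not given: they have to be found in the camera images.
- tin_large: widest, shortest of three plain steel open round tins, upright on the bench (they trade places from run to run): outer diameter 66 mm, inner 60 mm at the rim (2 mm less at the bottom), 55 mm tall, wall and floor 3 mm, 100 to 190 g. Origin at the centre of its underside, z axis up its axis (yaw means nothing). Once nested, the middle tin's rim is 71 mm and the narrow tin's 86 mm above its underside
- tin_middle: middle tin, same plain steel: outer diameter 50 mm, inner 44 mm at the rim (2 mm less at the bottom), 68 mm tall, wall and floor 3 mm, about 100 g, upright on the bench. Origin at the centre of its underside, z axis up its axis (yaw means nothing). Seated in the wide tin, its underside is 3 mm above that tin's underside, its rim 16 mm above that tin's rim
- tin_small: narrowest, tallest tin, same plain steel: outer diameter 36 mm (34 mm at the bottom), 80 mm tall, wall and floor 3 mm, about 60 g, upright on the bench. Origin at the centre of its underside, z axis up its axis (yaw means nothing). Seated in the middle tin, its underside is 3 mm above that tin's underside, its rim 15 mm above that tin's rim
- thread_spool: bystander, leave alone: small wooden thread spool standing upright, 44 mm diameter, 43 mm tall. Origin at its underside
- glue_bottle: bystander, leave alone: white glue bottle standing upright, 56 mm diameter, 140 mm tall. Origin at its underside
- polish_can: bystander, leave alone: flat closed can of polish, dark with a pale lid, 80 mm diameter, 32 mm tall. Origin at its underside
- hammer: bystander, leave alone: hammer lying flat along about world x, 260 mm long, on the right of the bench. Origin at its underside
- shoe_last: bystander, leave alone: pale wooden shoe last (foot form) about 240 mm long along about world x, 84 mm wide, 80 mm tall, on the left of the bench. Origin at its underside
- wax_block: bystander, leave alone: brown wax block 75 x 45 x 28 mm. Origin at its underside
- heel_blanks: bystander, leave alone: low round stack of black rubber heel blanks, 62 mm diameter, 32 mm tall, near the robot. Origin at its underside
Not all that is in view belongs to the job. Leave any blue or turquoise look-alike of the tin_middle alone.

How it is judged:
By the outcome, as a careful person would: the job done as asked, in the order asked, and still so for the second after the job is handed in, while the arm keeps its last pose, push and grip.
It also fails if it takes over 72 s, if anything falls off the work surface, if the arm or the gripper's body presses on something with over 40 N, if the wrist force passes 120 N, or if a joint passes its speed limit or range.

ROBOT

A 6-joint arm with a two-finger parallel gripper is mounted at the origin on the work surface. World frame = base frame: x ahead of the robot, y to its left, z up, the work surface at z = 0. Lengths are in m, angles in degrees, forces in N, time in s.
With the tool pointing down it reaches from about 0.35 to 0.875 m from the base axis. Payload 4.2 kg.
Tool frame: the origin (TCP) lies midway between the tips of the shut fingers; the grasp point (between the pads) lies 19 mm behind it; z points along the fingers, y is the line along which they close (so a half turn about z gives the same grasp; the last joint's range is limited). The gripper opens to 87 mm and grips with 3 to 60 N. Pads are 19 mm wide; open, the fingers measure 117 mm over their backs; the gripper's body (75 mm by 190 mm) begins 51 mm behind the grasp point.
Start: joints at [-55.543, 22.042, 0.453, 0, -68.411, -14.817], TCP at [0.21, -0.589, 0.197] pointing down, gripper open.
Joint ranges: [-179.83, 179.83], [-69.29, 118.12], [-61.27, 80.66], [-181.25, 117.63], [-171.15, -9.14], [-177.46, 177.46]. Speed limits (degrees/s): [159.86, 159.86, 180, 180, 180, 180].

INTERFACE

Orientations are given as [roll, pitch, yaw] about the fixed x, y, z axes, in that order (R = Rz(yaw) Ry(pitch) Rx(roll)).
In Python, from workcell import env gives the robot as it stands. The module is installed in compiled form; this text tells all that it offers. Calls block until the motion is done:
- env.goto(position, orientation): joint-space move of the TCP to a pose.
- env.move_straight(position, rotation=None, rate=0.15, force_limit=None): straight line of the TCP; rotation=None keeps the orientation; rate is the mean speed in m/s. With force_limit (N) it stops when the force on the tool has changed by that much, and returns True; else False.
- env.set_joints(angles): joint-space move.
- env.gripper_to(opening, grasp_force=None): opening from 0.0 (shut) to 1.0 (fully open); grasp_force is the grip in N (None keeps the last); returns when the fingers have stopped.
- env.dwell(seconds).
- env.inverse_kinematics(position, orientation): joint angles nearest the present ones, or None.
- env.read_state(): the state.
- env.grab_frame(name): name is "scene" or "top" or "wrist"; returns a dict with "image" (384x512x3 uint8, blue, green, red), "fx", "fy", "cx", "cy" (pixels), "position" and "orientation" of the camera in the world. Camera axes: x right, y up, looking along -z (the intrinsics and any distortion apply to the point x, -y, -z); pixel columns grow to the right and rows downward; lengths in m; the calibration is good to about 2 mm. A picture is of the moment at which its call begins. There is no depth.
A pose or a line that the arm cannot do raises env.Unreachable and nothing moves.
- env.close_job(): hands the job in; it is judged then, once.
Trained networks look in a picture, given as the dict that the camera call returned (one of the last four; its "shot" number tells which), for a name from the list of things; names that differ only in an ending like _2 or _b are one class to them, and where a whole thing is asked for, a point or a joint stands for the part that bears it (a point fixed in the world has none). Each returns a list of dicts, best first, with "score" (0 to 1); they miss things now and then, are a little off and sometimes report something else, mostly with a low value. They report only what shows in the picture. A call takes as long as a camera call. They do not tell look-alikes from the thing itself.
- env.search_frame(picture, thing): "xyz" ([x, y, z] in m, in world coordinates, good to about 4 mm: the middle of the surface that is visible of it).
- env.trace(picture, thing): "mask" (384x512 bool, what is visible of it).
The state is a dict: "clock": time; "joint_positions": joint angles; "qvel": joint speeds; "joint_torque": joint torques, N m; "position": TCP position; "tool_rot": TCP orientation; "force": force on the tool from outside, world axes, zero at the start; "wrist_torque": the same for the moment, N m; "opening": opening from 0.0 (shut) to 1.0 (fully open); "finger_force": force on a finger pad.
Only numpy, scipy, OpenCV 4.12 (cv2) and the standard library are available. Lean on these libraries where they do the work, as an engineer would, in place of code of your own. Each camera call takes 0.05 s, during which the arm holds its last target. There are 200 camera calls.

## Working session

There is one attempt and no reset: what is moved stays moved. The work goes in short steps, each a Python script; the robot and the scene stay as the last script left them, time stands still between calls to the robot, and variables do not carry over. Pictures are saved under pics/ and viewed, at most 10 in all, crops included, and the job is handed in when it is done.

```bash
mkdir -p pics
python3 - <<'E'
from workcell import env
import cv2,numpy as np
a=env.grab_frame("scene");b=env.grab_frame("top")
cv2.imwrite("pics/s.png",a["image"]);cv2.imwrite("pics/t.png",b["image"])
for n,f in(("scene",a),("top",b)):
    print(n,{k:np.round(v,3) if not isinstance(v,str) else v for k,v in f.items() if k!="image"})
    for t in "tin_large tin_middle tin_small thread_spool glue_bottle polish_can hammer shoe_last wax_block heel_blanks".split():
        print(t,[(np.round(d["xyz"],3).tolist(),round(d["score"],2)) for d in env.search_frame(f,t)])
print(env.read_state())
E
```

```text
scene {'fx': np.float64(492.9), 'fy': np.float64(492.9), 'cx': np.float64(253.241), 'cy': np.float64(188.132), 'position': array([1.544, 0.307, 0.694]), 'orientation': array([ 5.75290e+01, -1.03000e-01,  1.06312e+02]), 'shot': np.int64(1)}
tin_large [([0.498, 0.265, 0.033], 0.64)]
tin_middle [([0.549, -0.19, 0.049], 0.96), ([0.557, -0.094, 0.044], 0.95), ([0.541, -0.289, 0.048], 0.9)]
tin_small [([0.622, -0.01, 0.049], 0.83)]
thread_spool [([0.458, 0.012, 0.026], 0.81), ([0.694, -0.174, 0.035], 0.39)]
glue_bottle [([0.733, 0.209, 0.074], 0.85)]
polish_can [([0.695, -0.172, 0.034], 0.58)]
hammer [([0.633, -0.402, 0.021], 0.72)]
shoe_last [([0.599, 0.418, 0.037], 0.55)]
wax_block [([0.775, 0.076, 0.027], 0.58)]
heel_blanks [([0.384, 0.176, 0.028], 0.93), ([0.73, 0.211, 0.076], 0.37)]
top {'fx': np.float64(375.584), 'fy': np.float64(375.584), 'cx': np.float64(255.344), 'cy': np.float64(192.639), 'position': array([0.404, 0.022, 1.163]), 'orientation': array([  9.341,  -0.754, -89.546]), 'shot': np.int64(2)}
tin_large [([0.48, 0.266, 0.006], 0.58)]
tin_middle [([0.526, -0.303, 0.033], 0.
[... 462 characters left out ...]
, 0.8)]
{'clock': 1.1, 'joint_positions': array([-5.55430593e+01,  2.20422607e+01,  4.54045595e-01, -1.00023202e-03,
       -6.84112558e+01, -1.48173694e+01]), 'qvel': array([-0.08184869, -0.04886041,  0.00336858,  0.02748672,  0.05997045,
       -0.01724748]), 'joint_torque': array([ 2.39286157e-03, -3.90478849e+01,  1.87621450e+01,  4.22435582e+00,
        1.54599803e-02, -2.91977574e-05]), 'position': array([ 0.21009804, -0.58861631,  0.19725107]), 'tool_rot': array([-1.79999726e+02,  1.03445222e-03, -1.60360797e+02]), 'force': array([ 0.31656514, -0.15959362, -0.30192639]), 'wrist_torque': array([-0.01474196, -0.03140326, -0.01373267]), 'finger_force': 0.0, 'opening': 1.0021877406862911}
```

View pics/s.png

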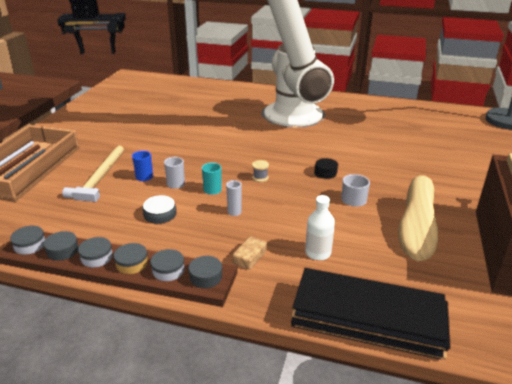

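View pics/t.png

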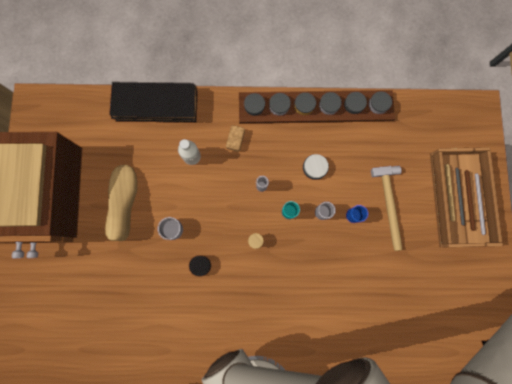

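The scene view shows the blue tin at (143,165), the grey middle tin at (175,172), the turquoise tin at (212,178), the small tin at (234,197) and the large tin at (355,190). The top view puts the same tins at (357,214), (326,211), (291,210), (262,183) and (169,228). Next I fit cylinders to the masks. All grasps will close along world x, because the middle tin's neighbours lie along y.

```bash
cat > h.py <<'E'
from workcell import env
import cv2,numpy as np
from scipy.spatial.transform import Rotation as R
from scipy.optimize import minimize
DIM=dict(tin_large=(.033,.033,.055),tin_middle=(.025,.025,.068),tin_small=(.017,.018,.080))
def proj(f,P):
    p=(np.atleast_2d(P)-f["position"])@R.from_euler("xyz",f["orientation"],degrees=True).as_matrix()
    return np.c_[f["cx"]+f["fx"]*p[:,0]/-p[:,2], f["cy"]+f["fy"]*-p[:,1]/-p[:,2]]
A=np.linspace(0,2*np.pi,60)
def sil(f,t,xy,z0=0,K=4):
    rb,rt,h=DIM[t]
    P=np.vstack([np.c_[xy[0]+r*np.cos(A),xy[1]+r*np.sin(A),0*A+z] for r,z in((rb,z0),(rt,z0+h))])
    m=np.zeros((384*K,512*K),np.uint8)
    q=((proj(f,P)+.5)*K*16).astype(np.float32)
    cv2.fillConvexPoly(m,cv2.convexHull(q).astype(np.int32),1,shift=4)
    return m>0
def iou(a,b): return (a&b).sum()/max(1,(a|b).sum())
def masks(f,t,xy,z0=0):
    ms=[cv2.resize(d["mask"].astype(np.uint8),None,fx=4,fy=4,interpolation=0)>0 for d in env.trace(f,t)]
    if not ms: return None
    s=sil(f,t,xy,z0); m=max(ms,key=lambda m:iou(m,s))
    return m if iou(m,s)>.2 else None
def fit(fs,ms,t,xy,z0=0):
    c=lambda p:-sum(iou(sil(f,t,p,z0),m) for f,m in zip(fs,ms))/len(fs)
    r=minimize(c,xy,method="Nelder-Mead",options=dict(initial_simplex=np.array(xy)+[[0,0],[.008,0],[0,.008]],xatol=1e-4,fatol=1e-4))
    return r.x,-r.fun
def locate(f,t,xy,z0=0):
    m=masks(f,t,xy,z0)
    return (None,0) if m is None else fit([f],[m],t,xy,z0)
DOWN=[180,0,90]
E
python3 - <<'E'
from h import *
fs=[env.grab_frame("scene"),env.grab_frame("top")]
for t,xy in dict(tin_large=(.485,.266),tin_middle=(.535,-.2),tin_small=(.615,-.009)).items():
    ms=[masks(f,t,xy) for f in fs]
    for i in 0,1: print(t,*fit([fs[i]],[ms[i]],t,xy),"px",ms[i].sum()/16,"colour",fs[i]["image"][ms[i][::4,::4]].mean(0).round())
    print(" joint",*fit(fs,ms,t,xy))
for xy in((.48,.27),(.53,-.2),(.61,-.01)):
    for z in(.1,.25):print(xy,z,env.inverse_kinematics([*xy,z],DOWN),env.inverse_kinematics([*xy,z],[180,0,-90]))
E
```

```text
tin_large [0.47560698 0.26144634] 0.9445376869087581 px 783.0 colour [146. 142. 147.]
tin_large [0.48036961 0.2631437 ] 0.9314836524684121 px 448.0 colour [109. 110. 118.]
 joint [0.47974644 0.26231884] 0.922342720813782
tin_middle [ 0.5299674  -0.20231898] 0.9204210526315789 px 554.0 colour [159. 155. 161.]
tin_middle [ 0.53683325 -0.20017419] 0.886302780638517 px 269.0 colour [112. 113. 121.]
 joint [ 0.53477957 -0.19965833] 0.8813806574545846
tin_small [ 0.61329346 -0.01155957] 0.9612958019898084 px 500.0 colour [159. 155. 161.]
tin_small [ 0.61506411 -0.01127205] 0.7766401213500189 px 128.0 colour [106. 106. 114.]
 joint [ 0.61400727 -0.01155154] 0.8671187611598091
(0.48, 0.27) 0.1 [ 46.22540987  20.12023951 -17.80700491   0.         -52.07275558
 133.77459013] [ 46.22540987  20.12023951 -17.80700491   0.         -52.07275558
 -46.22540987]
(0.48, 0.27) 0.25 [ 46.22540987  12.8500246   -5.04246267   0.         -72.10751274
 133.77459013] [ 46.22540987  12.8500246   -5.04246267   0.         -72.10751274
 -46.22540987]
(0.53, -0.2) 0.1 [  -4.28927872   21.50124571  -15.5976053     0.          -52.90114899
 -175.71072128] [ -4.28927872  21.50124571 -15.5976053    0.         -52.90114899
   4.28927872]
(0.53, -0.2) 0.25 [  -4.28927872   14.44314711   -2.92116531    0.          -72.63568758
 -175.71072128] [ -4.28927872  14.44314711  -2.92116531   0.         -72.63568758
   4.28927872]
(0.61, -0.01) 0.1 [ 14.24554131  25.31644747  -9.27834104   0.         -55.4052115
 165.75445869] [ 14.24554131  25.31644747  -9.27834104   0.         -55.4052115
 -14.24554131]
(0.61, -0.01) 0.25 [ 14.24554131  18.85081124   3.24966435   0.         -74.39885311
 165.75445869] [ 14.24554131  18.85081124   3.24966435   0.         -74.39885311
 -14.24554131]
```

```bash
sed -i 's/^DOWN.*/DOWN=[180,0,-90]/' h.py
python3 - <<'E'
from h import *
for t,xy in dict(tin_large=(.4797,.2623),tin_small=(.614,-.0115),tin_middle=(.5348,-.1997)).items():
    env.goto([*xy,.26],DOWN); f=env.grab_frame("wrist")
    if t=="tin_middle": cv2.imwrite("pics/w1.png",f["image"])
    print(t,*locate(f,t,xy),np.round(f["position"],3),np.round(f["orientation"],1),proj(f,[*xy,0]),env.read_state()["clock"])
E
```

```text
tin_large [0.47588344 0.26012848] 0.9236403303724482 [0.479 0.189 0.449] [-1.52e+01  1.00e-01  1.80e+02] [[259.35426922 166.91311464]] 4.7333
tin_small [ 0.61389907 -0.01195091] 0.9353940960143127 [ 0.613 -0.083  0.449] [-1.520e+01  1.000e-01 -1.799e+02] [[259.14081642 166.01122545]] 6.0
tin_middle [ 0.53412092 -0.20157595] 0.9518922766638984 [ 0.535 -0.272  0.449] [-1.520e+01  1.000e-01 -1.799e+02] [[259.65982294 166.03788738]] 6.9333
```

View pics/w1.png

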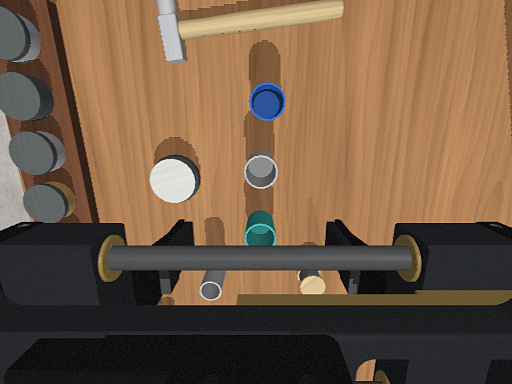

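The wrist view shows the grey middle tin at (261,172), clear for the fingers to the left and right. The fits agree to about 3 mm, so I grasp it.

Run:
```python
from h import *
x,y=.534,-.201
env.move_straight([x,y,.10],DOWN)
print(env.move_straight([x,y,.055],rate=.08,force_limit=8))
env.gripper_to(0.3,25); s=env.read_state();print(s["opening"]*87,s["finger_force"],s["position"])
env.move_straight([x,y,.20],rate=.12)
s=env.read_state();print(s["opening"]*87,s["finger_force"],s["force"],s["clock"])
env.move_straight([.478,.261,.20],rate=.25)
f=env.grab_frame("scene");p=env.read_state()["position"];print(p,*locate(f,"tin_middle",p[:2],p[2]-.055))
g=env.grab_frame("wrist");print(*locate(g,"tin_middle",p[:2],p[2]-.055),*locate(g,"tin_large",(.478,.261)))
cv2.imwrite("pics/c1.png",np.hstack([cv2.resize(f["image"][60:240,270:450],(384,384)),g["image"][:,100:420]]))
```

```text
False
26.21839343892691 0.0 [ 0.53398728 -0.2010077   0.05498046]
25.921694104809742 0.0 [ 0.20850881 -0.31190857  0.16340855] 11.4167
[0.47812906 0.26015566 0.20006852] None 0
None 0 [0.47606561 0.26062123] 0.9791159658158356
```

View pics/c1.png

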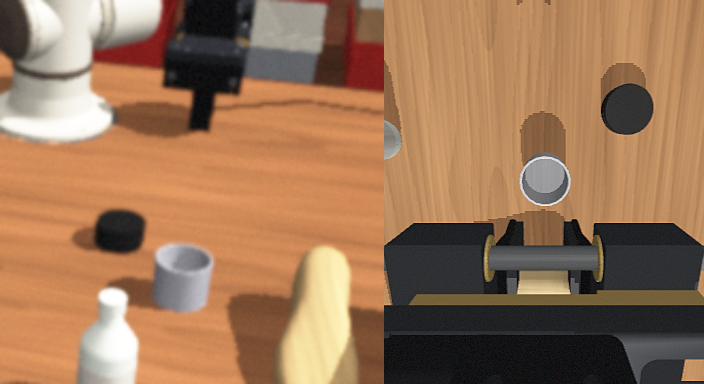

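The gripper closed to 26 mm with no tin: the fingers are empty in the left crop, and the large tin is undisturbed at (545,180). I check the middle tin.

Run:
```python
from h import *
f=env.grab_frame("scene");t=env.grab_frame("top")
for q,n in((f,"scene"),(t,"top")):
  for d in env.search_frame(q,"tin_middle"): print(n,np.round(d["xyz"],3),d["score"])
  print(*locate(q,"tin_middle",(.534,-.201)))
cv2.imwrite("pics/c2.png",np.hstack([cv2.resize(f["image"][120:220,110:260],(600,400),interpolation=2),cv2.resize(t["image"][190:240,310:340],(200,400)[::1],interpolation=2)]))
```

```text
scene [ 0.554 -0.093  0.044] 0.67
scene [ 0.551 -0.194  0.049] 0.66
scene [ 0.543 -0.29   0.047] 0.58
scene [0.731 0.209 0.073] 0.2
[ 0.53304427 -0.20234053] 0.927351787039983
top [ 0.528 -0.306  0.033] 0.84
top [ 0.536 -0.212  0.034] 0.83
top [ 0.538 -0.101  0.016] 0.66
[ 0.53615583 -0.19858582] 0.846201358863496
```

View pics/c2.png

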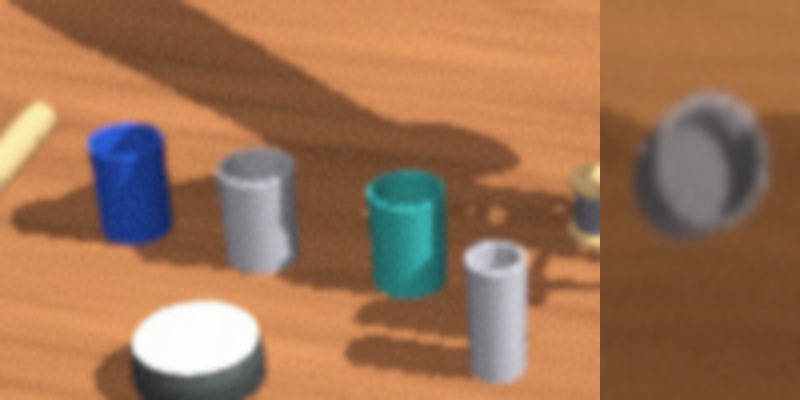

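The tin still stands upright where it was, at (258,210) in the crop. So the fingertips must rise above the TCP as the fingers open. I measure that offset by touching free bench at the openings I need.

Run:
```python
from h import *
env.move_straight([.50,.11,.06],rate=.3)
for mm in (36,50,66,87):
    env.gripper_to(mm/87); env.move_straight([.50,.11,.012],rate=.12)
    hit=env.move_straight([.50,.11,-.03],rate=.02,force_limit=4); s=env.read_state()
    print(mm,s["opening"]*87,hit,s["position"][2],s["clock"])
    env.move_straight([.50,.11,.03],rate=.15)
```

```text
36 35.88762269105757 True -0.024866363863228283 17.525
50 50.18110155495034 True -0.024834390123848908 20.5667
66 65.70239463105625 True -0.02473753059809855 23.6417
87 87.06176084870052 True -0.02461697285409148 26.775
```

The tips touch the bench at a reported z of about −0.025 at every opening, so the real tips sit 25 mm above the reported TCP. I correct for that offset and try again.

```bash
echo 'OFF=.0248  # real tip z = reported z + OFF' >> h.py
python3 - <<'E'
from h import *
x,y=.534,-.2005; tip=.0555
env.goto([x,y,.08],DOWN)
print(env.move_straight([x,y,tip-OFF],rate=.12,force_limit=8))
env.gripper_to(0.45,25); s=env.read_state();print(s["opening"]*87,s["finger_force"],s["position"])
if s["opening"]*87<46: raise SystemExit
env.move_straight([x,y,.14],rate=.15)
env.move_straight([.478,.261,.14],rate=.35)
s=env.read_state();print(s["opening"]*87,s["force"],s["clock"])
f=env.grab_frame("scene");p=s["position"];z0=p[2]+OFF-tip;print(p,z0,*locate(f,"tin_middle",p[:2],z0))
t=env.grab_frame("top");print("top",*locate(t,"tin_middle",p[:2],z0))
g=env.grab_frame("wrist");print("wrist",*locate(g,"tin_middle",p[:2],z0),*locate(g,"tin_large",(.478,.261)),env.read_state()["clock"])
cv2.imwrite("pics/c3.png",np.hstack([cv2.resize(f["image"][60:240,270:450],(384,384)),g["image"][:,100:420]]))
E
```

```text
False
48.29766686053679 25.000209342688322 [ 0.53397216 -0.20058247  0.03081068]
48.44494443015249 [ 0.10191423 -0.23386137 -0.68303704] 32.15
[0.4778182  0.25969263 0.13974222] 0.10904221563946287 [0.47619461 0.25800721] 0.6938828408501815
top None 0
wrist [0.47756145 0.25852691] 0.6679005374657548 [0.47591353 0.26015577] 0.41962532401225355 32.5
```

View pics/c3.png

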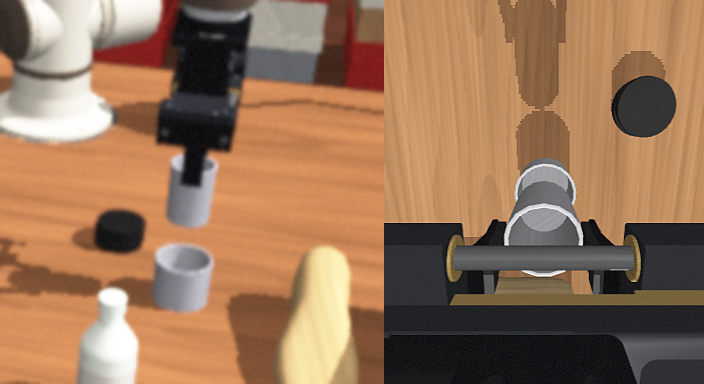

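The middle tin hangs level and centred over the large tin: rim at (543,240) against (545,190) in the wrist crop. I apply a ~2 mm correction and insert it.

Run:
```python
from h import *
x,y=.477,.262; tip=.0555
env.move_straight([x,y,.10],rate=.15)
h=env.move_straight([x,y,tip+.0028-OFF],rate=.06,force_limit=8); s=env.read_state(); print(h,s["position"],s["force"])
if s["position"][2]>tip+.008-OFF: raise SystemExit("jam")
env.gripper_to(.72); env.move_straight([x,y,.12],rate=.2)
# small tin approach
env.goto([.614,-.012,.12],DOWN)
f=env.grab_frame("scene");t=env.grab_frame("top")
for q in(f,t): print(*locate(q,"tin_middle",(x,y),.003),*locate(q,"tin_large",(x,y)),*locate(q,"tin_small",(.614,-.012)))
print(env.read_state()["clock"])
cv2.imwrite("pics/c4.png",np.hstack([cv2.resize(f["image"][150:230,310:410],(500,400),interpolation=2),cv2.resize(t["image"][208:248,150:190],(300,400),interpolation=2)]))
```

```text
True [0.4765808  0.26154352 0.0337578 ] [-0.26183323 -0.4064468   4.35793958]
[0.39957782 0.2578777 ] 0.4615545559158908 [0.47421282 0.26024654] 0.5990697674418605 [ 0.61401164 -0.01125767] 0.9288758981853611
[0.47771906 0.26195527] 0.4441800515566131 None 0 None 0
36.7417
```

View pics/c4.png

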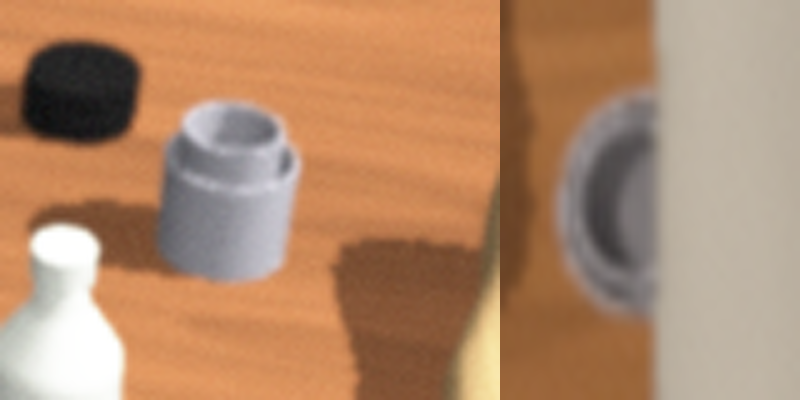

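The middle tin is fully down in the large one: its rim at (232,125) stands about 16 mm above the wide rim. Now the small tin.

Run:
```python
from h import *
x,y=.614,-.0117; tip=.0675
print(env.move_straight([x,y,tip-OFF],rate=.12,force_limit=8))
env.gripper_to(0.3,20); s=env.read_state();print(s["opening"]*87,s["finger_force"])
if s["opening"]*87<32: raise SystemExit("missed")
env.move_straight([x,y,.155],rate=.15)
env.move_straight([.477,.2615,.155],rate=.3)
s=env.read_state();p=s["position"];z0=p[2]+OFF-tip;print(s["opening"]*87,p,s["clock"])
f=env.grab_frame("scene");print("scene",*locate(f,"tin_small",p[:2],z0))
g=env.grab_frame("wrist");print("wrist",*locate(g,"tin_small",p[:2],z0))
q=proj(g,[[.477,.2615,.071],[.477,.2615,z0+.08]]);print("proj",q)
cv2.imwrite("pics/c5.png",np.hstack([cv2.resize(f["image"][80:230,280:430],(384,384),interpolation=2),cv2.resize(g["image"][110:302,160:360],(400,384),interpolation=2)]))
```

```text
False
35.52980553355247 19.99996748752892
35.088945901670904 [0.47708792 0.26064484 0.15469452] 40.2
scene [0.47665159 0.2604251 ] 0.7472601207783494
wrist [0.47700191 0.25389899] 0.6974859644786554
proj [[259.40306769 194.3271548 ]
 [259.39431514 244.96914358]]
```

View pics/c5.png

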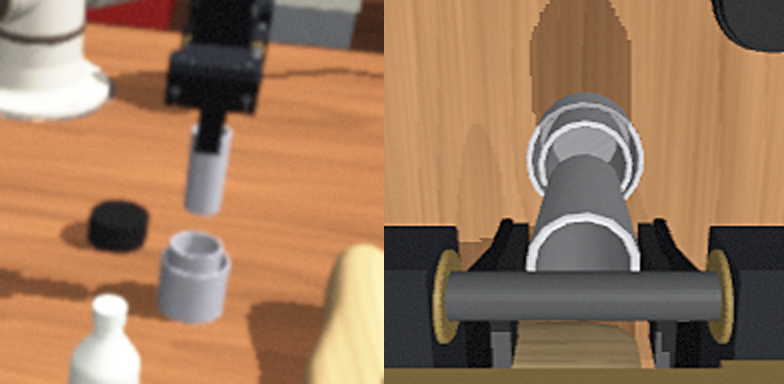

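Both views show the small tin upright and centred over the nest: small rim at (583,~250) and middle rim at (585,168), where the projection predicts. I insert it.

Run:
```python
from h import *
x,y=.477,.262; tip=.0675
env.move_straight([x,y,.13],rate=.12)
h=env.move_straight([x,y,tip+.0058-OFF],rate=.07,force_limit=8); s=env.read_state(); print(h,s["position"],s["force"])
if s["position"][2]>tip+.011-OFF: raise SystemExit("jam")
env.gripper_to(.62); env.move_straight([x,y,.13],rate=.2); env.gripper_to(1.0)
f=env.grab_frame("scene");g=env.grab_frame("wrist");print(env.read_state()["clock"])
cv2.imwrite("pics/c6.png",np.hstack([cv2.resize(f["image"][120:220,310:410],(384,384),interpolation=2),cv2.resize(g["image"][110:302,160:360],(400,384),interpolation=2)]))
```

```text
True [0.47665765 0.26157893 0.0489733 ] [-1.38210001  0.87060809  4.47758398]
44.0583
```

View pics/c6.png

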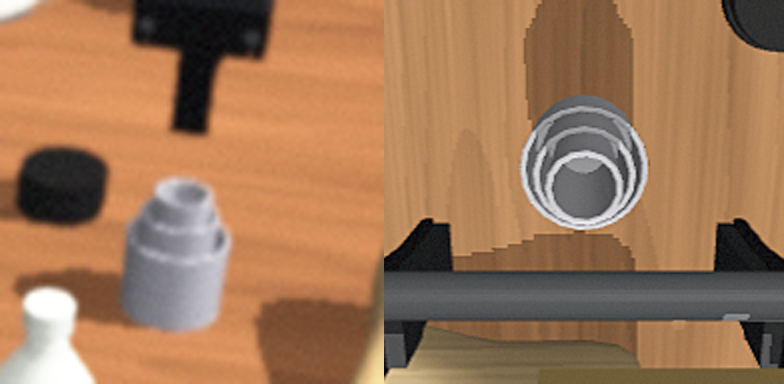

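All three tins are nested concentrically, with the rims stepped as expected. Now I grip the wide tin and lift.

Run:
```python
from h import *
x,y=.477,.2615; tip=.033
h=env.move_straight([x,y,tip-OFF],rate=.09,force_limit=6); s=env.read_state(); print(h,s["position"],s["force"])
if h and s["position"][2]+OFF>.042: raise SystemExit("contact early")
env.gripper_to(.6,40); s=env.read_state();print(s["opening"]*87,s["finger_force"])
if s["opening"]*87<61: raise SystemExit("missed")
z=s["position"][2]
env.move_straight([x,y,z+.15],rate=.08); env.dwell(.5)
s=env.read_state();print(s["opening"]*87,s["finger_force"],s["force"],s["position"],s["clock"])
f=env.grab_frame("scene");g=env.grab_frame("wrist")
print(*locate(f,"tin_large",(x,y),.15))
cv2.imwrite("pics/c7.png",np.hstack([cv2.resize(f["image"][60:210,280:430],(384,384),interpolation=2),cv2.resize(g["image"][110:302,160:360],(400,384),interpolation=2)]))
```

```text
False [0.47739264 0.26183905 0.00879617] [0.6375299  0.43913793 0.14296182]
63.71851080101389 40.4430798481917
63.59091743400504 40.43064777612017 [ 0.6143402  -0.40485102 -2.61286067] [0.47699817 0.26147992 0.15833244] 48.625
None 0
```

View pics/c7.png

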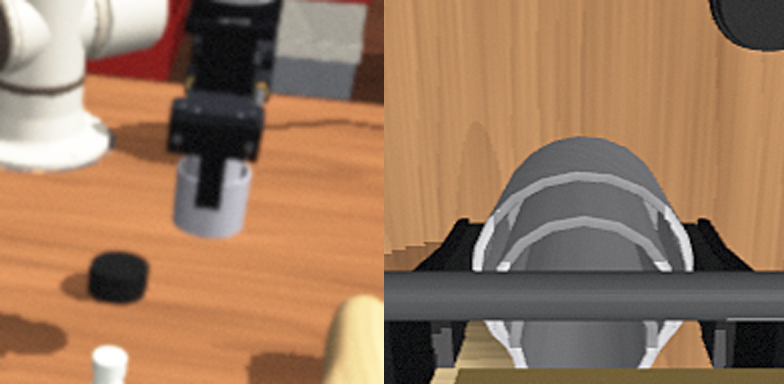

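The nest hangs level in the grip, about 15 cm clear of the bench, and the wrist view shows the inner tins still inside. The force reading of about −2.7 N matches the weight of all three, so I hand it in.

```bash
python3 -c "
from workcell import env
print(env.close_job())"
```

```text
the job is handed in; nothing more can be done
None
```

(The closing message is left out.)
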